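# Start and seat the hold-down screw of a dry-bath heater

### The arm

A 6-joint arm with a two-finger parallel gripper is mounted at the origin on a cart in front of the work surface, level with it; the furniture and walls round the work are solid. World frame = base frame: x ahead of the robot, y to its left, z up, the work surface at z = 0. Lengths are in m, angles in rad, forces in N, time in s.
With the tool pointing down it reaches from about 0.275 to 0.85 m from the base axis. Payload 5.2 kg.
Tool frame: the origin (TCP) lies on the centre line of the jaws, within the pads' length; the fingertips stand 8 mm ahead of it and the grasp point (between the pads) lies 11 mm behind it; z points along the fingers, x is the direction in which the jaws open and shut, and the axes are right-handed (so a half turn about z gives the same grasp; the last joint's range is limited). The gripper opens to 85 mm and grips with 20 to 120 N. Pads are 22 mm wide; open, the fingers measure 114 mm over their backs; the gripper's body (76 mm by 85 mm) begins 54 mm behind the grasp point. The pads swing forward as they close: fully open they stand 13 mm farther back than shut.
Start: joints at [1.104, 0.259, 1.535, -0, 1.348, -0.203], TCP at [0.143, 0.531, 0.239] pointing down, gripper open.
Joint ranges: [-3.14, 3.14], [-0.91, 2.08], [0.19, 2.58], [-1.22, 4.36], [0.22, 2.71], [-3.12, 3.12]. Speed limits (rad/s): [2.57, 2.57, 3.14, 3.14, 3.14, 3.14].

### API

Orientations are given as a unit quaternion [x, y, z, w].
In Python, from rig import telemetry, read_camera, camera_model, job, look_for, outline_of, landmark_of gives the robot as it stands.
- The arm moves only by the tool send_rows, never from a script. Its argument "rows" is a list of rows, each a list of 2 entries, a list of its own where there are three numbers: the shift along the tool's x, y, z in mm, then the turn about the tool's z in degrees. A call has 1 to 20 rows; each row is the pose to reach, as a shift and turn from the pose commanded when the call began, along the tool's axes at that moment; what a row does not reach only later rows make up. A row lasts 1/8 s, in which the tool goes at most 62.5 mm and 10.7 degrees, less where a joint would pass 70% of its speed; a pose out of reach is approached as far as the arm can. A call with a gripper value outside its range is refused whole. "claw" is the finger opening in mm, from 0 to 85.4, set as the call begins (left out, the last holds). The fingers move at their own pace and stop on an object; "force" is the grip in N (left out, the last holds). Time passes only in rows, so rows that repeat a pose let the fingers close. It gives the time, the measured TCP pose, the force and the opening at its end, in the units of the state.
- telemetry.get_state(): the state, without advancing time (a new reading comes with each control period).
- read_camera(name): name is "side" or "top"; returns the picture (384x512x3 uint8, red, green, blue); there is no depth.
- camera_model(name): a dict with "fx", "fy", "cx", "cy" (pixels), "extrinsics" (4x4, takes a point from world to camera coordinates). Camera axes: x right, y up, looking along -z (the intrinsics and any distortion apply to the point x, -y, -z); pixel columns grow to the right and rows downward; lengths in m; the calibration is good to about 2 mm. A picture is of the moment at which its call begins. camera_model takes no time and is no camera call.
- job.job_done(): hands the job in, once; it reports no verdict.
Trained networks look in the newest picture that a camera, given by its name, has taken for a name from the list of things; names that differ only in an ending like _2 or _b are one class to them, and where a whole thing is asked for, a point or a joint stands for the part that bears it (a point fixed in the world has none). Each returns a list of dicts, best first, with "score" (0 to 1); they miss things now and then, are a little off and sometimes report something else, mostly with a low value. They report only what shows in the picture. A call takes as long as a camera call. They do not tell look-alikes from the thing itself.
- look_for(camera, name): "position" ([x, y, z] in m, in world coordinates, good to about 4 mm: the middle of the surface that is visible of it).
- outline_of(camera, name): "pixels" (384x512 bool, what is visible of it).
- landmark_of(camera, name): "position" ([x, y, z] in m, in world coordinates, good to about 4 mm: a listed point, or the origin of a listed thing).
The state is a dict: "t": time; "joint_pos": joint angles; "qvel": joint speeds; "joint_efforts": joint torques, N m; "ee_pos": TCP position; "tcp_rot": TCP orientation; "ft_force": force on the tool from outside, world axes, zero at the start; "torque": the same for the moment, N m; "finger_gap": finger opening in m.
Only numpy, scipy, OpenCV 4.12 (cv2) and the standard library are available. Lean on these libraries where they do the work, as an engineer would, in place of code of your own. Each camera call takes 0.05 s, during which the arm holds its last target. There are 200 camera calls.

### The job

Take the hold-down screw out of its stand and fit it to the dry-bath heater: lower it upright into the deep well in the middle of the aluminium block, feel for the start of the hidden thread without forcing it, then screw it in clockwise until its collar sits fully home on the block, and let go. Never press or twist it hard against the heater, and leave the other things on the bench where they are.

Things in the scene. Friction and masses are not known exactly. Their poses are not given: they have to be found in the camera images.
- screw: Loose steel hold-down screw, about 150 g, 129.5 mm tall, hanging upright in its stand (z up along its axis). Origin at the centre of its lower tip. Below: a 14 mm thick stem (0 to 30 mm from the tip) with a cross pin; then a 27 mm thick guide shank (33 to 89.5 mm) with a conical lower end; a round collar 44 mm across (89.5 to 95.5 mm); on top a bar grip
- bar (a point): centre of the screw's black plastic bar grip, 112.5 mm above the tip: the bar reaches from 95.5 to 129.5 mm above the tip, is 34 mm wide along the screw's x and 12 mm thick along its y. Pinch it across the 12 mm; it looks the same after half a turn. Standing in the well it may be let go and gripped afresh
- pin (a point): centre of the 6 mm cross pin in the stem, 7 mm above the tip. The pin runs along the screw's x, the same way as the bar is wide, and is 26 mm from end to end; its two ends are the teeth that run in the hidden thread
- collar (a point): centre of the underside of the screw's collar, on the axis, 89.5 mm above the tip
- stand: Fixed parking stand, 102 mm high, top plate 60 x 100 mm with a 31 mm hole in the middle. The screw hangs in it by its collar at the start and lifts straight out. Origin at the centre of the foot's underside
- heater: Fixed dry-bath heater: white housing 110 x 150 x 30 mm, on it an aluminium block 90 x 130 mm whose top face is 95 mm above the bench, with four small tube holes near the corners and the deep well in the middle. Origin at the centre of its underside; y runs along its long side. The screw may bear on the heater and its thread with 25 N at most
- well_mouth (a point): centre of the well at the height of the block's top face, z up, axes as the heater's. The well is 29 mm wide, flared at the mouth to 36 mm over the top 7 mm. The screw is home when the collar point is here
- well_rim (a point): centre of the well 70 mm below its mouth, in the plane of the flat rim of a two-start threaded insert, out of sight. The pin lands on this rim first (collar 15.5 mm above the block). The insert is sprung: it gives way downward from about 3.5 N, 1 N per mm, and is solid after 6 mm; when the pin comes over the slots it springs up round the pin and that force is gone
- well_slot (a point): centre of the well 82 mm below its mouth: floor of two entry slots, 10 mm wide, half a turn apart, that let the pin 12 mm down through the rim (collar then 3.5 mm above the block). Their direction cannot be seen and differs each time: within 1 rad either way of the heater's x axis. The pin has about 10 degrees of play either way in them; turned anticlockwise it meets a solid wall
- well_end (a point): centre of the well 87 mm below its mouth: end of the thread's groove. From a slot the groove runs clockwise only (seen from above), descending 5 mm in 75 degrees under a roof. 56 to 90 degrees clockwise from the middle of the slot bring the collar down on to the block; the solid stop is near 96 degrees
- amber_bottle: loose amber glass bottle with a black cap, 54 mm across, 108 mm tall, a bystander; origin under its centre
- dropper_bottle: loose small white dropper bottle, 29 mm across, 71 mm tall, a bystander; origin under its centre
- tape_roll: loose roll of brown tape, 94 x 92 x 48 mm, a bystander; origin under its centre
- timer: loose white bench timer, 62 x 62 x 15 mm, a bystander; origin under its centre
- petri_dish: loose petri dish, 62 mm across, 13 mm tall, a bystander; origin under its centre
Not all that is in view belongs to the job. Leave any yellow look-alike of the screw alone.

How it is judged:
By the outcome, as a careful person would: the job done as asked, in the order asked, and still so for the second after the job is handed in, with the robot touching nothing.
It also fails if it takes over 72 s, if anything falls off the work surface, if the arm or the gripper's body presses on something with over 40 N, if the wrist force passes 120 N, or if a joint passes its speed limit or range.

## Working session

There is one attempt and no reset: what is moved stays moved. The work goes in short steps, Python scripts to look and compute and a tool call to move; the robot and the scene stay as the last step left them, time stands still between calls to the robot, and variables do not carry over. Pictures are saved under pics/ and viewed, about 8 in all and at most 12, crops included, and the job is handed in when it is done.

Besides the shell and the picture viewer there is one more tool, called after "Request:" as name([rows], argument=value, ...), one row to a line, values as JSON. send_rows: Moves the arm, as the interface text tells. Its arguments: {"type":"object","properties":{"rows":{"type":"array","items":{"type":"array"}},"claw":{"type":"number"},"force":{"type":"number"}},"required":["rows"]}

```bash
mkdir -p pics
cat > h.py <<'E'
import numpy as np, cv2
from rig import telemetry, read_camera, camera_model, job, look_for, outline_of, landmark_of
def save(cam,name):
    im=read_camera(cam); cv2.imwrite(f'pics/{name}.png',im[:,:,::-1]); return im
def proj(cam,p):
    m=camera_model(cam); c=(np.array(m['extrinsics'])@np.r_[p,1])[:3]
    return np.array([m['cx']+m['fx']*c[0]/-c[2], m['cy']+m['fy']*(-c[1])/-c[2]])
def plane(cam,uv,z):
    m=camera_model(cam); E=np.array(m['extrinsics']); R=E[:3,:3]; o=-R.T@E[:3,3]
    d=R.T@np.array([(uv[0]-m['cx'])/m['fx'],-(uv[1]-m['cy'])/m['fy'],-1]); return o+d*(z-o[2])/d[2]
E
python3 - <<'E'
from h import *
a=save('top','t0');b=save('side','s0')
cv2.imwrite('pics/both0.png',cv2.resize(np.hstack([a,b])[:,:,::-1],(800,300)))
for c in('top','side'):
    m=camera_model(c);print(c,m.keys(),np.round(m['extrinsics'],3).tolist(),m['fx'])
    for n in('screw','bar','collar','stand','heater','well_mouth'):
        for r in landmark_of(c,n)[:3]: print(c,n,np.round(r['position'],4),round(r['score'],2),np.round(proj(c,r['position'])))
E
```

```text
top dict_keys(['fx', 'fy', 'cx', 'cy', 'extrinsics']) [[-0.027, -1.0, 0.004, 0.227], [0.991, -0.026, 0.129, -0.542], [-0.129, 0.007, 0.992, -1.437], [0.0, 0.0, 0.0, 1.0]] 485.68933072867344
top screw [0.3641 0.1039 0.0011] 0.75 [297. 252.]
top screw [0.4771 0.1173 0.0149] 0.68 [291. 214.]
top screw [ 0.4911 -0.0046 -0.0034] 0.5 [330. 209.]
top bar [0.4779 0.1173 0.1255] 0.71 [294. 211.]
top bar [0.3669 0.1067 0.1145] 0.63 [299. 250.]
top bar [0.4783 0.1182 0.014 ] 0.6 [291. 214.]
top collar [0.3663 0.1021 0.0879] 0.68 [300. 251.]
top collar [ 0.4867 -0.0053  0.0895] 0.67 [335. 208.]
top collar [0.473  0.1185 0.1036] 0.54 [293. 213.]
top stand [ 0.4762  0.1198 -0.0007] 0.58 [290. 215.]
top heater [0.4853 0.3537 0.0008] 0.65 [214. 214.]
top well_mouth [ 0.4877  0.3523 -0.0013] 0.26 [215. 213.]
side dict_keys(['fx', 'fy', 'cx', 'cy', 'extrinsics']) [[0.999, 0.054, 0.003, -0.545], [-0.029, 0.503, 0.864, -0.188], [0.045, -0.862, 0.504, -1.01], [0.0, 0.0, 0.0, 1.0]] 474.5943078238181
side screw [0.4806 0.1176 0.0167] 0.65 [236. 241.]
side screw [0.3663 0.1046 0.0043] 0.64 [186. 247.]
side screw [ 0.485  -0.0053  0.0013] 0.59 [233. 283.]
side bar [0.3656 0.1079 0.1132] 0.87 [182. 206.]
side bar [0.4777 0.1169 0.1274] 0.72 [234. 200.]
side bar [ 0.4857 -0.0109  0.1132] 0.69 [231. 241.]
side collar [0.4826 0.1211 0.101 ] 0.94 [236. 209.]
side collar [ 0.4856 -0.0056  0.0914] 0.92 [232. 248.]
side collar [0.367  0.1074 0.0899] 0.77 [183. 215.]
side stand [0.4779 0.1172 0.0024] 0.67 [235. 246.]
side heater [0.4886 0.3587 0.0005] 0.92 [248. 192.]
side well_mouth [0.4907 0.3507 0.0942] 0.62 [248. 163.]
```

View pics/t0.png

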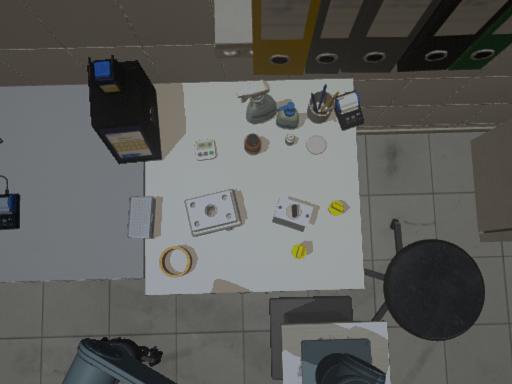

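View pics/s0.png

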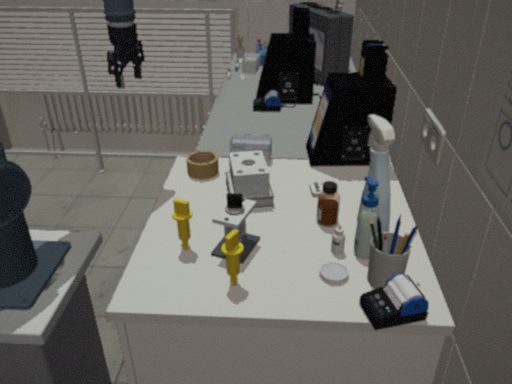

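The top picture shows three candidates. Yellow screws stand loose at (299,251) and (336,208). The black and steel one is at (294,211) and hangs in the stand, so it fits the description. I'll confirm it in an enlarged crop and measure the bar and well.

Run:
```python
from h import *
t=read_camera('top');s=read_camera('side')
def crop(im,u,v,r=30,k=400): return cv2.resize(im[v-r:v+r,u-r:u+r],(k,k),interpolation=cv2.INTER_CUBIC)
g=np.vstack([np.hstack([crop(t,294,211,24,300),crop(t,212,211,30,300)]),np.hstack([crop(s,235,215,30,300),crop(s,248,168,30,300)])])
cv2.imwrite('pics/crop1.png',g[:,:,::-1])
for c in('top','side'):
  for n in ('screw','bar','stand','heater','well_mouth'):
    for r in outline_of(c,n)[:3]:
      ys,xs=np.nonzero(r['pixels']); print(c,n,round(r['score'],2),xs.mean().round(1),ys.mean().round(1),len(xs),cv2.minAreaRect(np.c_[xs,ys].astype(np.float32)))
  for n in ('well_mouth','bar','heater','stand'):
    for r in landmark_of(c,n)[:3]: print(c,n,np.round(r['position'],4),round(r['score'],2))
    for r in look_for(c,n)[:3]: print('  look',c,n,np.round(r['position'],4),round(r['score'],2))
```

```text
top screw 0.76 293.1 211.1 170 ((293.0, 211.0), (14.0, 14.0), 90.0)
top screw 0.69 335.5 207.5 156 ((335.5, 207.5), (13.0, 13.0), 90.0)
top screw 0.67 298.7 251.5 174 ((299.0, 251.0), (14.0, 14.0), 90.0)
top bar 0.6 335.8 208.0 192 ((335.5000305175781, 208.00003051757812), (14.849241256713867, 14.849241256713867), 45.0)
top bar 0.58 298.9 251.2 137 ((299.0, 251.0), (12.0, 12.0), 90.0)
top bar 0.48 293.4 211.2 180 ((293.0, 211.0), (14.0, 14.0), 90.0)
top stand 0.67 291.9 214.9 732 ((292.25, 214.25003051757812), (34.78504943847656, 26.879358291625977), 18.434947967529297)
top stand 0.45 213.1 212.5 1869 ((212.9588165283203, 213.064697265625), (39.58980941772461, 50.87019729614258), 77.47119140625)
top heater 0.79 213.2 212.7 2023 ((213.11767578125, 213.4705810546875), (41.71612548828125, 51.90262222290039), 75.96376037597656)
top heater 0.25 289.4 139.5 95 ((289.5, 139.5), (11.0, 9.0), 90.0)
top well_mouth 0.67 291.7 214.5 659 ((292.2638854980469, 214.27598571777344), (34.68982696533203, 26.329328536987305), 16.927513122558594)
top well_mouth [0.4888 0.3523 0.0972] 0.9
  look top well_
[... 1420 characters left out ...]
6.18592071533203)
side well_mouth 0.25 234.2 203.9 322 ((234.5, 204.0), (20.0, 17.0), 90.0)
side well_mouth [0.491  0.355  0.0926] 0.61
side well_mouth [ 0.7127  0.1125 -0.0016] 0.3
  look side well_mouth [0.5023 0.2988 0.0793] 0.29
side bar [0.479  0.1164 0.1276] 0.9
side bar [0.3668 0.1081 0.111 ] 0.78
side bar [ 0.4864 -0.007   0.1092] 0.69
  look side bar [ 0.4859 -0.0163  0.093 ] 0.87
  look side bar [0.4817 0.1138 0.1159] 0.68
  look side bar [0.3475 0.444  0.0297] 0.67
side heater [ 0.4873  0.356  -0.0025] 0.79
  look side heater [0.4996 0.3016 0.0771] 0.71
side stand [0.4778 0.1177 0.001 ] 0.77
  look side stand [0.4934 0.0999 0.0781] 0.77
  look side stand [0.6892 0.2116 0.0574] 0.3
```

View pics/crop1.png

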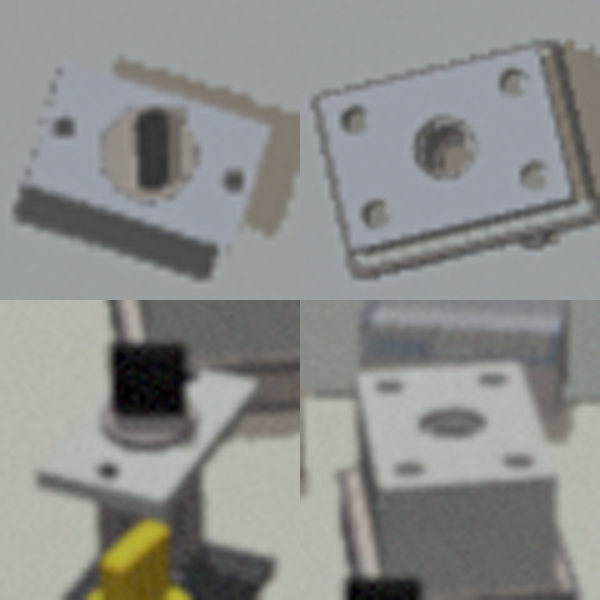

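The crop confirms it: the stand at top (294,211) holds a black bar on a steel collar, and that is the target. The well shows at about top (211,210) and side (248,163). Next I'll measure angles and positions precisely.

Run:
```python
from h import *
from scipy.optimize import least_squares
t=np.mean([read_camera('top').astype(float) for _ in range(4)],0)
s=np.mean([read_camera('side').astype(float) for _ in range(4)],0)
def pca(m,off):
    ys,xs=np.nonzero(m);p=np.c_[xs,ys]+off;c,ev,w=cv2.PCACompute2(p.astype(np.float64),None);return c[0],ev[0],np.sqrt(w.ravel()),len(xs)
g=t[200:222,284:305].mean(2)
print(g.astype(int)[2:20,4:18])
for th in (70,90,110):
    c,e,w,n=pca(g<th,[284,200])
    a=plane('top',c,.1295);b=plane('top',c+e*5,.1295)-a
    print(th,n,c,w,a,np.degrees(np.arctan2(b[1],b[0])))
# well: crop px -> image
off=lambda x,y,u,v,r,k:np.array([u-r+(x+.5)*2*r/k-.5, v-r+(y+.5)*2*r/k-.5])
wt=off(146.5,147,212,211,30,300);ws=off(152,123,248,168,30,300)
print('well',plane('top',wt,.095),plane('side',ws,.095))
for P in ([(13,97),(243,45),(273,197),(57,250)],):
    q=np.array([plane('top',off(*p,212,211,30,300),.095) for p in P]);print(q,q.mean(0))
    for i,j in((0,1),(3,2),(0,3),(1,2)):
        d=q[j]-q[i];print(np.degrees(np.arctan2(d[1],d[0])),np.linalg.norm(d))
q=np.array([plane('side',off(*p,248,168,30,300),.095) for p in [(57,75),(222,62),(255,178),(82,190)]]);print(q,q.mean(0))
# stand plate
q=np.array([plane('top',off(*p,294,211,24,300),.102) for p in [(62,67),(270,125),(217,247),(22,187)]]);print(q,q.mean(0))
print(telemetry.get_state())
```

```text
[[159 160 160 161 160 161 161 160 159 153 151 138 128 126]
 [160 160 157 158 158 157 155 156 157 157 156 154 153 150]
 [160 156 139 141 131 114  92  94 116 127 129 133 158 160]
 [155 144 141 133  82  62  54  56  74 105 115 127 158 161]
 [136 139 140 114  61  54  55  54  68  99 103 117 157 160]
 [138 141 140 101  55  54  56  54  62  98 104 138 156 160]
 [140 141 140 114  60  55  56  55  60  98 104 136 139 158]
 [139 140 139 115  61  55  57  55  62  98 104 136 143 154]
 [141 141 141 117  61  54  57  55  62  99 105 136 137 127]
 [140 140 140 120  62  53  57  54  60  98 104 135 136 118]
 [141 141 143 140  71  53  57  53  57  99 105 137 138 129]
 [141 140 142 141  70  54  56  53  56  99 105 138 141 137]
 [141 141 143 140  70  53  56  52  56  99 105 134 138 156]
 [140 141 143 142  70  51  53  51  58 100 110 119 133 157]
 [136 141 145 144  82  57  56  59  87 113 136 137 156 160]
 [140 135 140 140 119 101  98 102 133 135 137 156 160 160]
 [159 157 137 138 140 140 138 143 136 126 155 160 160 160]
 [161 161 159 158 141 136 128 157 159 158 160 160 160 159]]
70 52 [294.15384615 210.26923077] [3.
[... 1044 characters left out ...]
01 0.12041067 0.102     ]
{'t': 2.5, 'joint_pos': array([ 1.10421021e+00,  2.58634514e-01,  1.53497117e+00, -7.86488658e-06,
        1.34800324e+00, -2.02793852e-01]), 'qvel': array([-0.00024715,  0.00021591,  0.00168063,  0.00039883,  0.00075074,
        0.00044731]), 'joint_efforts': array([ 5.95005222e-04, -4.45913923e+01, -2.90891361e+01, -2.93697085e-04,
        8.94251116e-04, -3.44090563e-05]), 'ee_pos': array([0.14339374, 0.5309969 , 0.23930274]), 'tcp_rot': array([ 7.93959011e-01,  6.07971289e-01, -5.65273963e-06,  6.99624659e-06]), 'ft_force': array([-0.29925329, -0.42603454,  0.52441365]), 'torque': array([ 0.0087919 , -0.02176536, -0.03066887]), 'finger_gap': 0.08568705534367958}
```

Request:
send_rows([
  [[-15, 21, 0], -2],
  [[-45, 62, 5], -5],
  [[-78, 108, 10], -9],
  [[-110, 152, 15], -13],
  [[-142, 196, 20], -16.6],
  [[-174, 240, 25], -16.6],
  [[-206, 285, 30], -16.6],
  [[-238, 329, 30], -16.6],
  [[-270, 373, 30], -16.6],
  [[-298, 412, 30], -16.6],
  [[-312, 431, 30], -16.6],
  [[-312, 431, 30], -16.6],
  [[-312, 431, 30], -16.6],
], claw=45, force=40)

```text
t: 4.12
ee_pos: [0.4775, 0.1179, 0.2092]
tcp_rot: [0.698, 0.716, -0.0, -0.0]
ft_force: [-0.2, 1.0, -0.2]
finger_gap: 0.0447
```

Request:
send_rows([
  [[-0.5, 1, 20], 0],
  [[-0.5, 1, 45], 0],
  [[-0.5, 1, 70], 0],
  [[-0.5, 1, 84], 0],
  [[-0.5, 1, 90], 0],
  [[-0.5, 1, 90], 0],
])

```text
t: 4.88
ee_pos: [0.4791, 0.1172, 0.1195]
tcp_rot: [0.698, 0.716, 0.0, 0.0]
ft_force: [0.1, 0.0, 0.7]
finger_gap: 0.0446
```

Run:
```python
from h import *
s=read_camera('side');t=read_camera('top')
cv2.imwrite('pics/c2.png',np.hstack([cv2.resize(s[165:245,195:275],(400,400),interpolation=2),cv2.resize(t[181:241,264:324],(400,400),interpolation=2)])[:,:,::-1])
print(telemetry.get_state()['ee_pos'],telemetry.get_state()['ft_force'])
```

```text
[0.47971763 0.11704384 0.12008293] [-0.77180373  0.06211316  0.50571858]
```

View pics/c2.png

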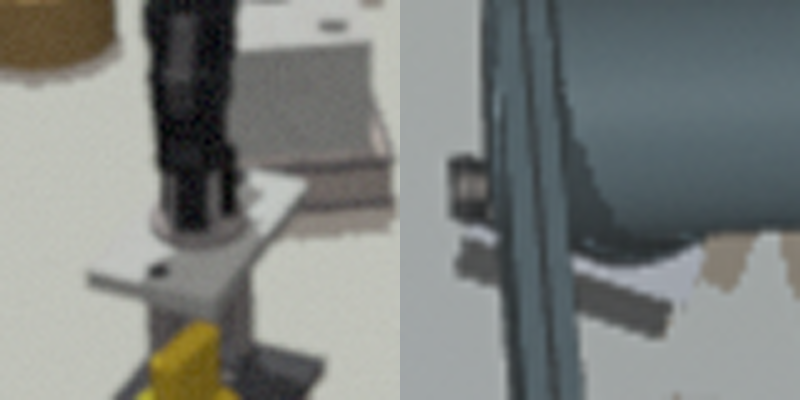

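The side crop shows the fingers straddling the bar, with their tips just above the collar at about side (235,208). The arm hides the bar in the top view. I'll close now.

Request:
send_rows([
  [[0, 0, 0], 0],
  [[0, 0, 0], 0],
  [[0, 0, 0], 0],
  [[0, 0, 0], 0],
  [[0, 0, 0], 0],
], claw=0, force=60)

```text
t: 5.6
ee_pos: [0.4796, 0.1169, 0.1199]
tcp_rot: [0.698, 0.716, 0.0, 0.0]
ft_force: [0.2, 0.1, 5.9]
finger_gap: 0.0109
```

Request:
send_rows([
  [[0, 0, -5], 0],
  [[0, 0, -15], 0],
  [[0, 0, -35], 0],
  [[0, 0, -60], 0],
  [[0, 0, -85], 0],
  [[0, 0, -110], 0],
  [[0, 0, -122], 0],
  [[0, 0, -124], 0],
  [[0, 0, -124], 0],
])

```text
t: 6.72
ee_pos: [0.4786, 0.1169, 0.2425]
tcp_rot: [0.698, 0.716, -0.0, -0.001]
ft_force: [0.4, -0.3, -1.4]
finger_gap: 0.0111
```

Run:
```python
from h import *
s=save('side','s3')
cv2.imwrite('pics/c3.png',cv2.resize(s[100:280,160:320],(533,600),interpolation=2)[:,:,::-1])
x=telemetry.get_state();print(x['ee_pos'],x['ft_force'],x['torque'],x['finger_gap'])
for n in('bar','collar','pin','screw'):
  for r in landmark_of('side',n)[:3]:print(n,np.round(r['position'],4),round(r['score'],2))
```

```text
[0.47853794 0.11690401 0.24230344] [-0.2710019   0.76361585 -1.62584369] [0.01383955 0.00052312 0.0156094 ] 0.011209912753259738
bar [ 0.487  -0.0073  0.1117] 0.88
bar [0.3689 0.1037 0.1145] 0.86
bar [0.4789 0.1163 0.2472] 0.73
collar [0.3667 0.1064 0.09  ] 0.97
collar [0.4808 0.1211 0.2225] 0.82
collar [ 0.4884 -0.0092  0.0919] 0.68
pin [0.3698 0.1074 0.0037] 0.69
pin [0.4749 0.1179 0.1449] 0.66
pin [ 0.4857 -0.0106  0.0051] 0.61
screw [ 0.4883 -0.0033  0.0022] 0.94
screw [0.3667 0.1048 0.0032] 0.89
screw [0.479  0.1188 0.1372] 0.85
```

View pics/c3.png

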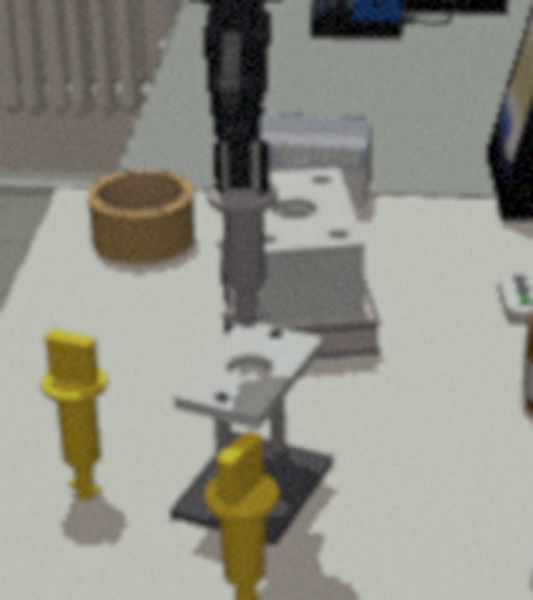

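The crop shows the screw hanging upright in the jaws, clear of the stand hole at about side (235,208). The stand and the yellow screws are undisturbed. I'll carry it over the well, turned to the anticlockwise end of the search range.

Request:
send_rows([
  [[6, 0, 0], -3],
  [[22, 2, 0], -9],
  [[44, 4, 0], -16],
  [[68, 6, 0], -23],
  [[94, 8, 0], -30],
  [[120, 10, 0], -37],
  [[146, 12, 0], -44],
  [[172, 14, 0], -51],
  [[198, 15, 0], -58],
  [[220, 16, 0], -64],
  [[234, 17, 0], -69],
  [[238, 17, 0], -70],
  [[238, 17, 0], -70],
  [[238, 17, 0], -70],
])

```text
t: 8.72
ee_pos: [0.49, 0.3547, 0.2432]
tcp_rot: [0.162, 0.987, -0.0, -0.0]
ft_force: [-0.5, 0.0, -0.2]
finger_gap: 0.0113
```

Run:
```python
from h import *
x=telemetry.get_state();print(x['ee_pos'],x['tcp_rot'],x['ft_force'],x['joint_pos'])
p=x['ee_pos'];yaw=2*np.arctan2(x['tcp_rot'][1],x['tcp_rot'][0]);print(np.degrees(yaw))
s=np.mean([read_camera('side').astype(float) for _ in range(3)],0)
a=proj('side',[p[0],p[1],p[2]-.0178]);b=proj('side',[p[0],p[1],p[2]-.1072]);w=proj('side',[.4893,.355,.095]);print('collar',a,'tip',b,'well',w)
k=5;u,v=int(a[0]),int(a[1]);
im=cv2.resize(s[v-30:v+70,u-40:u+40].astype(np.uint8),(480,600),interpolation=2)
for q in(a,b,w): cv2.circle(im,(int((q[0]+.5-u+40)*6),int((q[1]+.5-v+30)*6)),3,(255,0,0),-1)
cv2.imwrite('pics/c4.png',im[:,:,::-1])
for n in('collar','bar','pin','screw','well_mouth'):
  for c in('side','top'):
   for r in landmark_of(c,n)[:3]:
    q=np.array(r['position'])
    if np.hypot(*(q-p)[:2])<.05: print(c,n,np.round(q,4),round(r['score'],2))
```

```text
[0.49002199 0.35465471 0.24323141] [ 1.61601203e-01  9.86856121e-01 -2.12130023e-04 -4.83721269e-05] [-0.47311915  0.02843121 -0.23435988] [ 4.42449802e-01  3.55177201e-01  1.39032760e+00 -2.98534305e-04
  1.39640866e+00 -2.37446507e+00]
161.40030359677476
collar [247.54768056 115.71081661] tip [247.99724814 148.13500003] well [247.92895597 162.16291897]
side collar [0.4945 0.3562 0.2217] 0.85
side bar [0.4915 0.3541 0.2482] 0.91
side pin [0.4849 0.3528 0.1446] 0.91
side screw [0.4915 0.3549 0.1378] 0.88
side well_mouth [0.4938 0.3546 0.092 ] 0.6
top well_mouth [0.489  0.3558 0.0932] 0.88
```

View pics/c4.png

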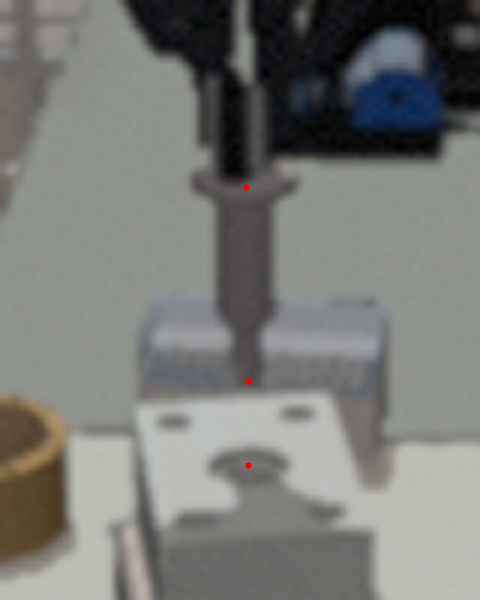

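The crop shows the screw axis at crop x≈246 and the well at x≈249, less than 1 mm apart. That is inside the flare, so I'll lower in stages and watch the force.

Request:
send_rows([
  [[0, 0.5, 8], 0],
  [[0, 0.5, 20], 0],
  [[0, 0.5, 32], 0],
  [[0, 0.5, 42], 0],
  [[0, 0.5, 52], 0],
  [[0, 0.5, 62], 0],
  [[0, 0.5, 70], 0],
  [[0, 0.5, 70], 0],
])

```text
t: 10.38
ee_pos: [0.4897, 0.3556, 0.1725]
tcp_rot: [0.161, 0.987, -0.0, -0.001]
ft_force: [-0.2, 0.7, -0.9]
finger_gap: 0.0107
```

Request:
send_rows([
  [[0, 0, 4], 0],
  [[0, 0, 8], 0],
  [[0, 0, 12], 0],
  [[0, 0, 16], 0],
  [[0, 0, 20], 0],
  [[0, 0, 24], 0],
  [[0, 0, 24], 0],
])

```text
t: 11.25
ee_pos: [0.4899, 0.3556, 0.1488]
tcp_rot: [0.161, 0.987, -0.0, -0.0]
ft_force: [-0.4, -0.2, -1.1]
finger_gap: 0.0111
```

Request:
send_rows([
  [[0, 0, 4], 0],
  [[0, 0, 8], 0],
  [[0, 0, 12], 0],
  [[0, 0, 16], 0],
  [[0, 0, 16], 0],
])

```text
t: 11.88
ee_pos: [0.4898, 0.3556, 0.1328]
tcp_rot: [0.161, 0.987, -0.0, -0.0]
ft_force: [0.2, -0.1, -0.9]
finger_gap: 0.011
```

Next I'll approach the rim, expected at TCP z ≈ 0.1283.

Request:
send_rows([
  [[0, 0, 2], 0],
  [[0, 0, 4], 0],
  [[0, 0, 5.5], 0],
  [[0, 0, 5.5], 0],
])

```text
t: 12.38
ee_pos: [0.4902, 0.3558, 0.128]
tcp_rot: [0.161, 0.987, 0.0, 0.0]
ft_force: [-0.1, 0.6, 0.9]
finger_gap: 0.0116
```

Request:
send_rows([
  [[0, 0, 1], 0],
  [[0, 0, 2], 0],
  [[0, 0, 2], 0],
  [[0, 0, 2], 0],
])

```text
t: 12.88
ee_pos: [0.4903, 0.3558, 0.1261]
tcp_rot: [0.161, 0.987, 0.0, 0.0]
ft_force: [-2.0, -0.8, 3.8]
finger_gap: 0.011
```

The pin is on the rim with about 5 N spring load. I'll search clockwise in small steps.

Request:
send_rows([
  [[0, 0, 1], 0],
  [[0, 0, 1], 5],
  [[0, 0, 1], 9],
  [[0, 0, 1], 9],
])

```text
t: 13.38
ee_pos: [0.4905, 0.3559, 0.1249]
tcp_rot: [0.238, 0.971, 0.0, 0.0]
ft_force: [-0.5, -0.4, 3.2]
finger_gap: 0.0111
```

Request:
send_rows([
  [[0, 0, 0.5], 5],
  [[0, 0, 0.5], 9],
  [[0, 0, 0.5], 9],
])

```text
t: 13.75
ee_pos: [0.49, 0.3555, 0.1236]
tcp_rot: [0.312, 0.95, -0.0, -0.0]
ft_force: [0.6, -0.6, -1.5]
finger_gap: 0.011
```

The force has fallen to the free-hanging weight, so the pin dropped into the slot near ψ≈54°. I'll turn a little further towards the middle and lower to the slot floor.

Request:
send_rows([
  [[0, 0, 1], 2],
  [[0, 0, 2], 3],
  [[0, 0, 3], 3],
  [[0, 0, 4], 3],
  [[0, 0, 4], 3],
])

```text
t: 14.38
ee_pos: [0.49, 0.3558, 0.1202]
tcp_rot: [0.338, 0.941, -0.0, -0.0]
ft_force: [-0.4, 0.3, -0.8]
finger_gap: 0.0108
```

Request:
send_rows([
  [[0, 0, 1], 0],
  [[0, 0, 2], 0],
  [[0, 0, 3], 0],
  [[0, 0, 3], 0],
])

```text
t: 14.88
ee_pos: [0.4901, 0.3557, 0.1172]
tcp_rot: [0.338, 0.941, -0.0, -0.0]
ft_force: [-0.1, 0.8, -0.7]
finger_gap: 0.0109
```

Request:
send_rows([
  [[0, 0, 0.5], 0],
  [[0, 0, 1], 0],
  [[0, 0, 1.5], 0],
  [[0, 0, 1.5], 0],
])

```text
t: 15.38
ee_pos: [0.4902, 0.3558, 0.1162]
tcp_rot: [0.338, 0.941, 0.0, 0.0]
ft_force: [0.7, -0.6, 1.7]
finger_gap: 0.0112
```

The pin is on the slot floor at TCP z 0.1162, against 0.1163 expected. Now I'll screw in clockwise, following the groove at about 0.067 mm per degree.

Request:
send_rows([
  [[0, 0, 0], 4],
  [[0, 0, 0.1], 8],
  [[0, 0, 0.4], 12],
  [[0, 0, 0.4], 12],
])

```text
t: 15.88
ee_pos: [0.4902, 0.3561, 0.1158]
tcp_rot: [0.434, 0.901, 0.0, 0.0]
ft_force: [-0.6, 0.4, 1.6]
finger_gap: 0.011
```

Run:
```python
from h import *
x=telemetry.get_state();print(x['ee_pos'],x['tcp_rot'],x['ft_force'],x['torque'])
```

```text
[0.49019463 0.35606593 0.11577973] [4.34287516e-01 9.00774225e-01 3.84729730e-04 4.21184620e-05] [-0.58973659  0.43340975  1.60911818] [ 0.17379869  0.21381604 -0.03861665]
```

Request:
send_rows([
  [[0, 0, 0.3], 5],
  [[0, 0, 0.65], 10],
  [[0, 0, 1], 15],
  [[0, 0, 1], 15],
])

```text
t: 16.38
ee_pos: [0.4904, 0.3559, 0.1148]
tcp_rot: [0.548, 0.837, 0.0, 0.0]
ft_force: [0.2, 0.1, 2.4]
finger_gap: 0.0112
```

Run:
```python
from h import *
x=telemetry.get_state();print(x['ee_pos'],x['tcp_rot'],x['ft_force'],x['torque'])
```

```text
[0.49036486 0.35590655 0.11475878] [5.47515511e-01 8.36795439e-01 3.26856552e-04 2.29575729e-04] [0.24640124 0.12047288 2.42692783] [ 0.07718101  0.0361963  -0.0227612 ]
```

Request:
send_rows([
  [[0, 0, 0.3], 5],
  [[0, 0, 0.65], 10],
  [[0, 0, 1], 15],
  [[0, 0, 1], 15],
])

```text
t: 16.88
ee_pos: [0.4904, 0.3557, 0.1136]
tcp_rot: [0.652, 0.758, 0.0, 0.0]
ft_force: [-0.1, -0.5, 2.0]
finger_gap: 0.0113
```

Run:
```python
from h import *
x=telemetry.get_state();print(x['ee_pos'],x['tcp_rot'],x['ft_force'],x['torque'])
```

```text
[0.49038283 0.35574868 0.11363469] [6.51707314e-01 7.58470482e-01 2.24005362e-04 2.33730292e-04] [-0.13325407 -0.50297354  1.97278743] [0.05657889 0.0314836  0.02277075]
```

Request:
send_rows([
  [[0, 0, 0.3], 5],
  [[0, 0, 0.65], 10],
  [[0, 0, 0.8], 14],
  [[0, 0, 0.8], 14],
])

```text
t: 17.38
ee_pos: [0.4904, 0.3559, 0.1129]
tcp_rot: [0.739, 0.674, 0.0, 0.0]
ft_force: [-0.2, 0.5, 3.6]
finger_gap: 0.0112
```

Run:
```python
from h import *
x=telemetry.get_state();print(x['ee_pos'],x['tcp_rot'],x['ft_force'],x['torque'])
```

```text
[0.49040129 0.3558791  0.11292991] [7.39162828e-01 6.73526671e-01 3.48326084e-04 1.25585975e-04] [-0.23595751  0.50045591  3.56124768] [-0.01951244  0.00525736 -0.01114071]
```

Request:
send_rows([
  [[0, 0, 0.1], 3],
  [[0, 0, 0.2], 6],
  [[0, 0, 0.3], 8],
  [[0, 0, 0.3], 8],
])

```text
t: 17.88
ee_pos: [0.4907, 0.3559, 0.1129]
tcp_rot: [0.785, 0.62, 0.001, 0.0]
ft_force: [0.0, 1.0, 5.6]
finger_gap: 0.0115
```

Run:
```python
from h import *
x=telemetry.get_state();print(x['ee_pos'],x['tcp_rot'],x['ft_force'],x['torque'])
```

```text
[0.49070201 0.3559474  0.11293433] [7.84535184e-01 6.20083829e-01 7.31296670e-04 2.35077670e-04] [0.04902793 0.95560686 5.60396717] [-0.01141236  0.053081   -0.06671734]
```

The height has stopped at 0.1129, so the collar is on the block. I'll turn a little more for margin without pressing further.

Request:
send_rows([
  [[0, 0, 0], 3],
  [[0, 0, 0], 6],
  [[0, 0, 0], 8],
  [[0, 0, 0], 8],
])

```text
t: 18.38
ee_pos: [0.4908, 0.3558, 0.1129]
tcp_rot: [0.826, 0.564, 0.001, 0.0]
ft_force: [0.3, -0.4, 6.1]
finger_gap: 0.0108
```

Run:
```python
from h import *
x=telemetry.get_state();print(x['ee_pos'],x['tcp_rot'],x['ft_force'],x['torque'])
s=save('side','s5')
cv2.imwrite('pics/c5.png',cv2.resize(s[125:205,205:295],(675,600),interpolation=2)[:,:,::-1])
for n in('collar','bar'):
   for r in landmark_of('side',n)[:3]:
    q=np.array(r['position'])
    if q[1]>.25: print(n,np.round(q,4),round(r['score'],2))
```

```text
[0.49082015 0.35577045 0.11292636] [8.25892675e-01 5.63826797e-01 7.17056880e-04 3.44948849e-04] [ 0.32009026 -0.36414691  6.08716636] [-0.06289694 -0.08808913 -0.07982256]
collar [0.4926 0.3617 0.0938] 0.58
bar [0.4927 0.357  0.1186] 0.5
```

View pics/c5.png

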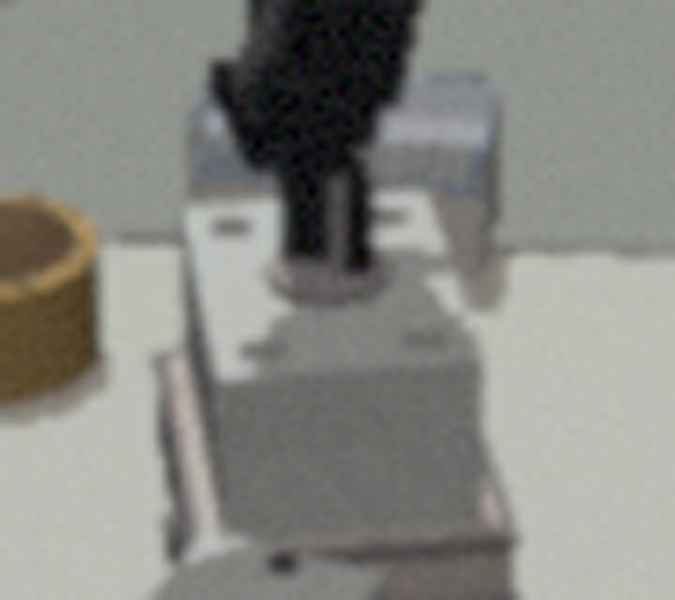

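The crop shows the collar flat on the block at about side (248,163), with no gap below it. The push is 6 N and the torque 0.08 Nm, so I'll let go and retreat.

Request:
send_rows([
  [[0, 0, 0], 0],
  [[0, 0, 0], 0],
  [[0, 0, 0], 0],
  [[0, 0, 0], 0],
  [[0, 0, -3], 0],
  [[0, 0, -10], 0],
  [[0, 0, -25], 0],
  [[0, 0, -50], 0],
  [[0, 0, -80], 0],
  [[0, 0, -110], 0],
  [[0, 0, -125], 0],
  [[0, 0, -130], 0],
  [[0, 0, -130], 0],
], claw=40)

```text
t: 20.15
ee_pos: [0.4899, 0.3556, 0.2418]
tcp_rot: [0.827, 0.563, -0.0, -0.0]
ft_force: [-0.2, -0.8, 0.0]
finger_gap: 0.0402
```

Run:
```python
from h import *
x=telemetry.get_state();print(x['t'],x['ee_pos'],x['ft_force'],x['finger_gap'])
s=save('side','s6')
cv2.imwrite('pics/c6.png',cv2.resize(s[90:290,130:390],(780,600),interpolation=2)[:,:,::-1])
for n in('collar','bar'):
   for r in landmark_of('side',n)[:3]:
    q=np.array(r['position'])
    if q[1]>.25: print(n,np.round(q,4),round(r['score'],2))
```

```text
20.15 [0.48986209 0.35563019 0.24184739] [-0.17327043 -0.79515426  0.02462829] 0.04019455472198707
collar [0.4941 0.3599 0.091 ] 0.77
bar [0.4907 0.3573 0.1214] 0.51
```

View pics/c6.png

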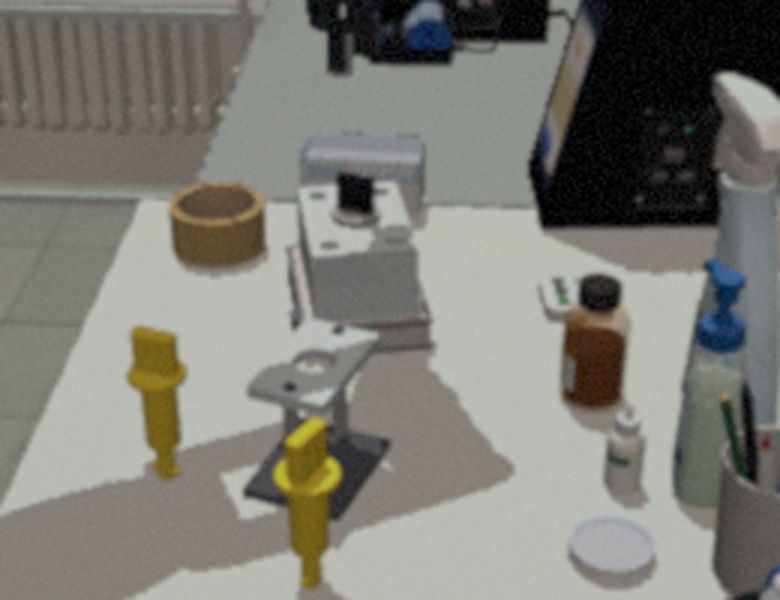

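The screw stands seated in the heater at about side (248,160) and the jaws are clear. The stand is empty and nothing else has moved. I'll hand it in.

```bash
python3 -c "
from rig import job
print(job.job_done())"
```

```text
the job is handed in; nothing more can be done
None
```

The steel screw is out of its stand, screwed into the heater, and let go. The job went in at about 20 s of the 72 s allowed.

- **Search:** I lowered the screw into the well and pressed it lightly on the hidden rim, with about 5 N of spring load. Turning clockwise, the pin dropped into the slot when the screw pointed about 54° from the world x axis (roughly 42° from the heater's x).
- **Seating:** I followed the groove clockwise. The height stopped at 0.1129 m, against 0.1128 m expected with the collar on the block. I then turned 8° more, ending about 65–74° past the middle of the slot.
- **Forces:** The highest readings at the ends of the moves were about 6 N of push and 0.08 N m of twist about the screw's axis. I did not see what happened between readings.
- **Last checks:** The final picture shows the collar flat on the block and the gripper clear with no load. The stand is empty, and the yellow look-alikes and bystanders look unmoved.
- **Disagreement:** After release the network put the collar at 0.091 m, 4 mm below the block's top face at 0.095 m. That is within its stated accuracy of about 4 mm, so I relied on the arm's height and force readings.

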